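# Read a weight on the spring-hook stand

### The arm

A 6-joint arm with a two-finger parallel gripper is mounted at the origin on a cart in front of the work surface, level with it; the furniture and walls round the work are solid. World frame = base frame: x ahead of the robot, y to its left, z up, the work surface at z = 0. Lengths are in m, angles in rad, forces in N, time in s.
With the tool pointing down it reaches from about 0.425 to 0.95 m from the base axis. Payload 3.5 kg.
Tool frame: the origin (TCP) lies between the finger pads; the fingertips stand 14 mm ahead of it and the grasp point (between the pads) lies 5 mm behind it; z points along the fingers, y is the line along which they close (so a half turn about z gives the same grasp; the last joint's range is limited). The gripper opens to 85 mm and grips with 20 to 120 N. Pads are 22 mm wide; open, the fingers measure 114 mm over their backs; the gripper's body (76 mm by 85 mm) begins 54 mm behind the grasp point. The pads swing forward as they close: fully open they stand 13 mm farther back than shut.
Start: joints at [1.155, 0.286, 1.577, -0, 1.279, -0.15], TCP at [0.177, 0.651, 0.245] pointing down, gripper open.
Joint ranges: [-2.77, 2.77], [-0.9, 2.22], [0.21, 2.48], [-1.53, 4.67], [0.24, 2.81], [-2.84, 2.84]. Speed limits (rad/s): [2.79, 2.79, 3.14, 3.14, 3.14, 3.14].

### API

Orientations are given as a unit quaternion [x, y, z, w].
In Python, from plant import * gives the robot as it stands.
- The arm moves only by the tool step_arm, never from a script. Its argument "commands" is a list of rows, each an object of numbers: "gripper": the gripper's target within -1 to 1 (shut at 1, half-way at 0, fully open at -1); "x", "y", "z": the shift along the tool's x, y, z in mm; "spin": the turn about the tool's z in degrees. A call has exactly 10 rows; each row shifts and turns the commanded pose from where the row before left it, along the tool's axes as they then stand; what a row does not reach is not made up. A row lasts 1/10 s, in which the tool goes at most 50 mm and 8.59 degrees, less where a joint would pass 70% of its speed; a pose out of reach is approached as far as the arm can. A call with a gripper value outside its range is refused whole. The fingers move at their own pace and stop on an object; "force" is the grip in N (left out, the last holds). Time passes only in rows, so rows that do not move let the fingers close, or fill a call up. It gives the time, the measured TCP pose, the force, the opening and the grip force at its end, in the units of the state.
- get_state(): the state, without advancing time (a new reading comes with each control period).
- read_camera(name): name is "side" or "top"; returns a dict with "color" (400x640x3 uint8, red, green, blue), "z_map" (400x640 float32, m along the optical axis (not along the pixel's ray), 0 where there is no reading), "fx", "fy", "cx", "cy" (pixels), "eye" and "attitude" of the camera in the world. Camera axes: x right, y up, looking along -z (the intrinsics and any distortion apply to the point x, -y, -z); pixel columns grow to the right and rows downward; lengths in m; the calibration is good to about 2 mm. A picture is of the moment at which its call begins.
- sign_off(): hands the job in; it is judged then, once.
The state is a dict: "time": time; "qpos": joint angles; "dq": joint speeds; "joint_efforts": joint torques, N m; "eef_pos": TCP position; "tcp_rot": TCP orientation; "contact_force": force on the tool from outside, world axes, zero at the start; "wrist_torque": the same for the moment, N m; "opening": opening from 0.0 (shut) to 1.0 (fully open); "finger_force": force on a finger pad.
Only numpy, scipy, OpenCV 4.12 (cv2) and the standard library are available. Lean on these libraries where they do the work, as an engineer would, in place of code of your own. Each camera call takes 0.05 s, during which the arm holds its last target. There are 200 camera calls.

### The job

Hang the brass weight by its wire window on the sprung hook of the stand, lowering it gently so that the hook never runs down to its bottom stop, and let go. When the hook has stopped bouncing, set the red index with its knob so that the red pointer is level with the blue pointer of the hook, and let go, leaving the brass weight hanging. Leave the dark steel weight and the brown bottle beside the stand where they stand.

Things in the scene. Friction and masses are not known exactly. Their poses are not given: they have to be found in the camera images.
- brass_weight: Brass hanging weight, loose, 123 mm tall, 130 to 280 g (unknown): yellow round base 38 mm wide, 30 mm high; on it a wire window (5 mm wire, in the weight's y-z plane, inside 28 mm wide along y, 44 mm high) with a level top bar along y; above it a 14 mm stem, 8 mm thick, and a white flat grip tab. Origin: centre of the underside. A half turn makes no difference.
- brass_tab (a point): Centre of the brass weight's white grip tab, 108 mm above its underside, 31.5 mm above the centre of the top bar. The tab is 22 mm along the weight's x, 12 mm thin along y, 30 mm high. Axes are the weight's: x normal to the window, z up.
- brass_bar (a point): Centre of the top bar of the brass weight's window (bar 5 mm thick, along the weight's y), 76.5 mm above its underside. The weight is hung by this bar, the hook passing through the window.
- steel_weight: Dark grey steel hanging weight of the same shape and size as the brass one; origin at the centre of its underside. Not to be used: it stays where it stands.
- stand: Fixed spring-hook stand: grey base plate 235 x 130 x 12 mm (the only thing below the hook), aluminium column 40 (x) by 90 mm, top 202 mm above the bench, white scale with ticks on its front (-x) face. Origin: at bench height on the column's axis; x points from the hook to the column, y left, z up. The hook seat is 125 mm along -x.
- hook_seat (a point): Where the centre of the brass bar rests in the V of the hook, 170 mm above the bench unloaded. Hook: 6 mm steel bar jutting along the stand's -x, bent down into a V, its free end turned up. The free end is 16 mm to the -x side, its top 11 mm above this point; the arm behind is 8 mm above it; the V's underside 10.5 mm below. Axes are the stand's: x from free end to column.
- hook_body (a joint): Dip of the sprung hook, m: 0 unloaded, grows downward, 0.065 at the bottom stop. The hook rides on a blue block (26 mm wide, 24 high) on the column's front and stays level. It dips 14 mm per 100 g (70 N/m; the brass weight 17 to 38 mm), is lightly damped and bounces about 2 s after a load is let go, less the nearer that is to the settled height.
- hook_pointer (a point): Tip of the blue pointer on the right (-y) side of the hook's blue block, on the scale; 175 mm above the bench unloaded, moves down with the hook.
- index_pointer (a point): Tip of the red index pointer on the scale, right (-y) of the blue pointer. It moves with the red knob, 115 to 190 mm above the bench. At the start it is higher than any height at which the loaded hook's blue pointer settles.
- index_knob (a point): Centre of the red round knob (22 mm wide, 30 mm high) on top of the index rod (8 mm), above the column, 30 mm right (-y) of the column's axis, always 128 mm above the red pointer. Pinch it from above and raise or lower it to set the red pointer.
- index_body (a joint): Height of the sliding index (knob, rod, red pointer), m: 0 lowest to 0.075 highest, grows upward; the red pointer is 115 mm above the bench at 0. Friction of 3 N holds it where it is left.
- iodine_bottle: Brown bottle with black cap to the right of the stand, 42 mm in diameter, 85 mm tall; bystander, origin at its underside.

How it is judged:
By the outcome, as a careful person would: the job done as asked, in the order asked, and still so for the second after the job is handed in, with the robot touching nothing.
It also fails if it takes over 72 s, if anything falls off the work surface, if the arm or the gripper's body presses on something with over 40 N, if the wrist force passes 120 N, or if a joint passes its speed limit or range.

## Working session

There is one attempt and no reset: what is moved stays moved. The work goes in short steps, Python scripts to look and compute and a tool call to move; the robot and the scene stay as the last step left them, time stands still between calls to the robot, and variables do not carry over. Pictures are saved under pics/ and viewed, at most 10 in all, crops included, and the job is handed in when it is done.

Besides the shell and the picture viewer there is one more tool, called as a command line: name --argument value ..., lists and objects as JSON in quotes. step_arm: Moves the arm, as the interface text tells. Its arguments: {"type":"object","properties":{"commands":{"type":"array"},"force":{"type":"number"}},"required":["commands"]}

```bash
mkdir -p pics; ls; cat > h.py <<'E'
from plant import *
import numpy as np, cv2
from scipy.spatial.transform import Rotation as R
def rot(a):
    a=np.array(a)
    return a if a.shape==(3,3) else R.from_quat(a).as_matrix()
def cloud(c):
    h,w=c["z_map"].shape
    u,v=np.meshgrid(np.arange(w),np.arange(h))
    z=c["z_map"]
    p=np.stack([(u-c["cx"])/c["fx"]*z,-(v-c["cy"])/c["fy"]*z,-z],-1)
    return p@rot(c["attitude"]).T+np.array(c["eye"])
def save(c,n): cv2.imwrite("pics/"+n,c["color"][:,:,::-1])
E
python3 - <<'E'
from h import *
for n in("top","side"):
    c=read_camera(n); save(c,n+"1.png"); np.savez(""+n+"1.npz",**c)
    print(n,{k:(v if k not in("color","z_map") else v.shape) for k,v in c.items()})
print(get_state())
E
```

```text
pics
top {'color': (400, 640, 3), 'z_map': (400, 640), 'fx': 376.82997554431205, 'fy': 376.82997554431205, 'cx': 327.1752897644625, 'cy': 201.98148043685248, 'eye': array([ 0.4651644 , -0.07344591,  1.24099264]), 'attitude': array([ 0.01867482, -0.04502744, -0.70008276,  0.71239589])}
side {'color': (400, 640, 3), 'z_map': (400, 640), 'fx': 381.0934206592424, 'fy': 381.0934206592424, 'cx': 319.46082656406884, 'cy': 201.00575405978856, 'eye': array([ 0.21983633, -0.8837757 ,  0.75291987]), 'attitude': array([ 0.46327523, -0.09165361, -0.18413708,  0.86201462])}
{'time': 0.1, 'qpos': array([ 1.15499849e+00,  2.87135428e-01,  1.57804207e+00, -3.56822122e-05,
        1.27860735e+00, -1.49959689e-01]), 'dq': array([-1.56155556e-03, -8.51314507e-04, -3.59449766e-03, -2.57485510e-05,
       -2.92626359e-04, -4.93955777e-04]), 'joint_efforts': array([ 6.39746522e-04, -4.07298231e+01, -2.93698704e+01, -1.24372928e-04,
        3.35104167e-03,  4.67991606e-05]), 'eef_pos': array([0.17705438, 0.65077334, 0.24404035]), 'tcp_rot': array([ 1.32522835e-01,  9.91179346e-01, -1.05729648e-03, -2.89542120e-04]), 'contact_force': array([0.73152745, 0.76280873, 0.65861463]), 'wrist_torque': array([-0.04894901, -0.00890569,  0.03485278]), 'finger_force': 0.0, 'opening': 1.0009165045810915}
```

View pics/top1.png

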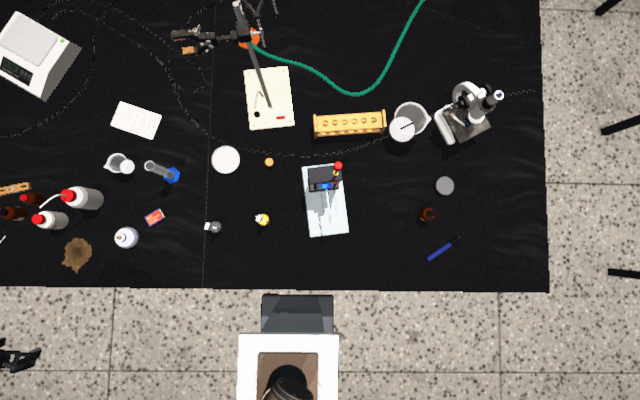

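View pics/side1.png

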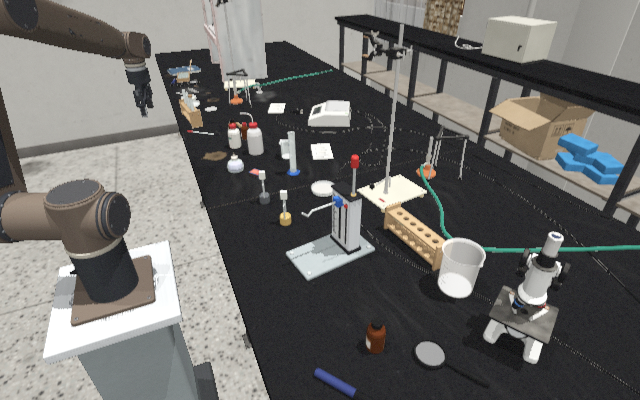

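The top view shows the brass weight at about (262,219), the steel weight at (213,227), the stand plate around (325,200), the red knob at (337,166) and the bottle at (427,214). In the side view, brass is at (285,208), the blue block at (338,201), the red knob at (354,161) and the hook tip near (306,215).

```bash
python3 - <<'E'
from h import *
C={n:dict(np.load(n+"1.npz")) for n in("top","side")}
P={n:cloud(C[n]) for n in C}
for n in C: np.save(n+"_p.npy",P[n])
def stats(n,name,box,cond):
    p=P[n];hsv=cv2.cvtColor(C[n]["color"],cv2.COLOR_RGB2HSV).astype(int)
    m=np.zeros(p.shape[:2],bool);m[box[1]:box[3],box[0]:box[2]]=1
    m&=cond(hsv,p)&(C[n]["z_map"]>0)
    q=p[m]; vu=np.argwhere(m)
    if len(q)==0: print(n,name,"none");return
    print(n,name,len(q),"med",np.median(q,0).round(4),"min",q.min(0).round(4),"max",q.max(0).round(4),"px",vu[:,::-1].mean(0).round(1))
    return m,q
hi=lambda a,b:(lambda h,p:(p[...,2]>a)&(p[...,2]<b))
H=lambda h,p:h[...,0]
_,q=stats("top","plate",(295,155,355,242),hi(.006,.02))
r=cv2.minAreaRect((q[:,:2]*1000).astype(np.float32));print(r)
_,q=stats("top","col",(295,155,355,242),hi(.19,.21)); print(cv2.minAreaRect((q[:,:2]*1000).astype(np.float32)))
red=lambda h,p:((h[...,0]<8)|(h[...,0]>172))&(h[...,1]>150)&(h[...,2]>80)
blue=lambda h,p:(h[...,0]>100)&(h[...,0]<128)&(h[...,1]>150)&(h[...,2]>60)
for n,b in(("top",(295,155,355,242)),("side",(300,145,375,230))):
    stats(n,"red",b,red);stats(n,"blue",b,blue)
stats("top","knob",(325,155,355,178),hi(.21,.4))
stats("top","brass",(245,200,280,235),hi(.008,.14))
stats("top","brass tab",(245,200,280,235),hi(.1,.14))
stats("top","base",(245,200,280,235),lambda h,p:(h[...,0]>12)&(h[...,0]<35)&(h[...,1]>120)&(p[...,2]>.01)&(p[...,2]<.045))
stats("side","base",(270,185,300,230),lambda h,p:(h[...,0]>12)&(h[...,0]<35)&(h[...,1]>120)&(h[...,2]>90))
stats("side","tab",(270,185,300,203),hi(.09,.14))
stats("top","steel",(200,215,230,240),hi(.008,.14))
stats("top","bottle",(415,200,440,225),hi(.03,.14))
t=C["top"]["color"]
a=cv2.resize(t[150:245,240:360],None,fx=5,fy=5,interpolation=cv2.INTER_CUBIC)
s=cv2.resize(C["side"]["color"][145:285,255:385],None,fx=5,fy=5,interpolation=cv2.INTER_CUBIC)
cv2.imwrite("pics/ct.png",a[:,:,::-1]);cv2.imwrite("pics/cs.png",cv2.resize(s,(557,600))[:,:,::-1])
E
```

```text
top plate 1942 med [ 0.5537 -0.1094  0.0117] min [ 0.4648 -0.1914  0.006 ] max [ 0.7337 -0.0127  0.0198] px [325.  207.4]
((600.81201171875, -103.28121948242188), (269.1952209472656, 168.96817016601562), 2.614553213119507)
top col 508 med [ 0.6367 -0.0988  0.2016] min [ 0.6057 -0.1519  0.1905] max [ 0.6642 -0.0565  0.2094] px [323.6 174.3]
((634.78173828125, -104.40089416503906), (58.605499267578125, 95.13395690917969), 1.0894001722335815)
top red 76 med [ 0.6395 -0.1329  0.316 ] min [ 6.168e-01 -1.462e-01  6.000e-04] max [ 0.7158 -0.1229  0.3205] px [337.7 167. ]
top blue 67 med [ 0.609  -0.1079  0.185 ] min [ 0.5998 -0.125   0.0197] max [ 0.6209 -0.0855  0.1905] px [325.6 185.5]
side red 112 med [ 0.6365 -0.139   0.303 ] min [ 0.613  -0.1452 -0.0034] max [0.963  0.4378 0.3175] px [353.7 164.6]
side blue 67 med [ 0.6039 -0.1166  0.1816] min [ 0.5966 -0.1261  0.165 ] max [ 0.614  -0.093   0.1865] px [337.6 201.2]
top knob 78 med [ 0.6411 -0.1326  0.3159] min [ 0.6327 -0.143   0.2179] max [ 0.6529 -0.1229  0.3205] px [337.7 166. ]
top brass 126 med [0.5154 0.0835 0.0305] min [0.5005 0.0687 0.0101] max [0.5358 0.1027 0.1253] px [262.6 218.7]
top brass tab 37 med [0.5159 0.0863 0.1209] min [0.5066 0.0786 0.1011] max [0.5275 0.0951 0.1253] px [259.  217.6]
top base 67 med [0.5174 0.0806 0.028 ] min [0.5005 0.0687 0.0101] max [0.5358 0.0995 0.0326] px [264.7 219. ]
side base 42 med [0.5074 0.0735 0.0132] min [ 4.948e-01  6.690e-02 -1.000e-04] max [0.5271 0.0872 0.0242] px [284.7 221.5]
side tab 62 med [0.5118 0.0844 0.1096] min [0.5022 0.0793 0.092 ] max [0.5233 0.095  0.1227] px [283.  194.9]
top steel 163 med [0.4917 0.2338 0.0311] min [0.4757 0.2187 0.0082] max [0.5083 0.2554 0.1262] px [213.8 225.9]
top bottle 165 med [ 0.5422 -0.4323  0.0657] min [ 0.5242 -0.4582  0.0302] max [ 0.5629 -0.4194  0.0903] px [427.5 213.1]
```

View pics/ct.png

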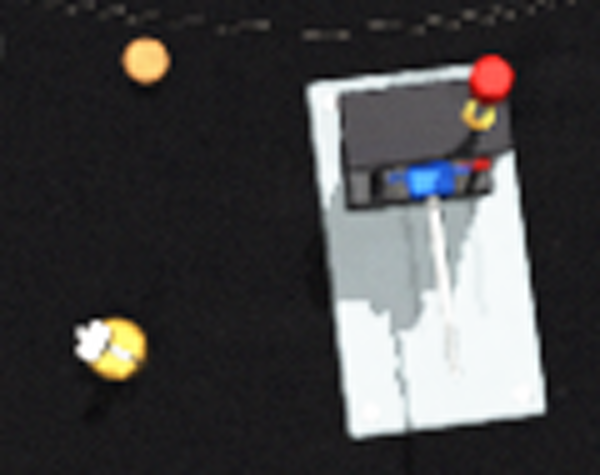

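View pics/cs.png

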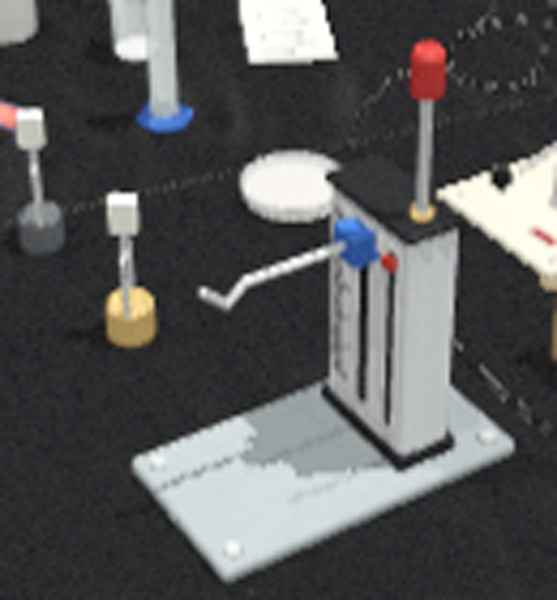

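The top crop shows the tab top at crop (92,340), the brass disc at (118,350), the hook running from (428,180) to (455,370), and the plate corners at (307,85), (350,437) and (546,410). In the side crop the hook tip is at (203,293), the V bottom at (225,305), and the tab's broad face at (123,214) faces the camera almost directly.

```bash
cat >> h.py <<'E'
def ray(c,u,v):
    d=np.array([(u-c["cx"])/c["fx"],-(v-c["cy"])/c["fy"],-1.]);return np.array(c["eye"]),rot(c["attitude"])@d
def onz(c,u,v,z):
    o,d=ray(c,u,v);return (o+d*(z-o[2])/d[2]).round(4)
def tri(c1,p1,c2,p2):
    o1,d1=ray(c1,*p1);o2,d2=ray(c2,*p2)
    s=np.linalg.lstsq(np.stack([d1,-d2],1),o2-o1,rcond=None)[0]
    a,b=o1+s[0]*d1,o2+s[1]*d2
    return ((a+b)/2).round(4),round(np.linalg.norm(a-b),4)
E
python3 - <<'E'
from h import *
T=dict(np.load("top1.npz"));S=dict(np.load("side1.npz"))
ct=lambda x,y:(240+(x+.5)/5-.5,150+(y+.5)/5-.5)
k=140/600;cs=lambda x,y:(255+x*130/557,145+y*k)
print("plate corners BL,BR,TL,TR?",[onz(T,*ct(*p),.012) for p in((350,438),(547,410),(307,84))])
print("side plate corners L,front,R",[onz(S,*cs(*p),.012) for p in((133,462),(225,570),(514,440))])
print("coltop TL, front L, front R",[onz(T,*ct(*p),.202) for p in((340,96),(345,168),(512,150))])
print("side coltop: ",[onz(S,*cs(*p),.202) for p in((330,182),(405,243),(458,228))])
print("hook tip",onz(T,*ct(455,370),.18),tri(T,ct(455,370),S,cs(203,293)))
print("block",onz(T,*ct(428,180),.19)," V side at z .162",onz(S,*cs(226,303),.165))
print("knob",tri(T,ct(491,77),S,cs(429,58)))
print("red ptr",tri(T,ct(484,162),S,cs(390,262)),"blue", tri(T,ct(428,175),S,cs(352,237)))
print("tab",tri(T,ct(92,341),S,cs(123,197)),"disc",onz(T,*ct(118,350),.030))
for c,nm,b in((T,"t",(252,208,275,232)),(S,"s",(275,184,300,230))):
    h=cv2.cvtColor(c["color"],cv2.COLOR_RGB2HSV)[b[1]:b[3],b[0]:b[2]]
    f=cv2.resize(h,None,fx=8,fy=8,interpolation=cv2.INTER_CUBIC)
    m=((f[...,1]<90)&(f[...,2]>130)).astype(np.uint8)
    n,l,st,ce=cv2.connectedComponentsWithStats(m);i=1+st[1:,4].argmax()
    pts=np.argwhere(l==i)[:,::-1].astype(np.float32)/8+np.array(b[:2]);print(nm,cv2.minAreaRect(pts.astype(np.float32)),st[i])
    im=cv2.resize(c["color"][b[1]:b[3],b[0]:b[2]],None,fx=12,fy=12,interpolation=cv2.INTER_CUBIC)
    cv2.imwrite("pics/z"+nm+".png",im[:,:,::-1])
a,b=[cv2.imread("pics/z%s.png"%n) for n in"ts"]
o=np.zeros((max(a.shape[0],b.shape[0]),a.shape[1]+b.shape[1],3),np.uint8);o[:a.shape[0],:a.shape[1]]=a;o[:b.shape[0],a.shape[1]:]=b
cv2.imwrite("pics/zz.png",o)
E
```

```text
plate corners BL,BR,TL,TR? [array([ 0.4609, -0.0632,  0.012 ]), array([ 0.4811, -0.1912,  0.012 ]), array([ 0.6928, -0.0303,  0.012 ])]
side plate corners L,front,R [array([ 0.461 , -0.0695,  0.012 ]), array([ 0.4795, -0.1899,  0.012 ]), array([ 0.7081, -0.1574,  0.012 ])]
coltop TL, front L, front R [array([ 0.6512, -0.0554,  0.202 ]), array([ 0.6108, -0.059 ,  0.202 ]), array([ 0.6229, -0.1519,  0.202 ])]
side coltop:  [array([ 0.6052, -0.0759,  0.202 ]), array([ 0.6163, -0.1588,  0.202 ]), array([ 0.6534, -0.1577,  0.202 ])]
hook tip [ 0.5005 -0.1229  0.18  ] (array([ 0.4993, -0.1226,  0.1765]), np.float64(0.0027))
block [ 0.6067 -0.1056  0.19  ]  V side at z .162 [ 0.5125 -0.1229  0.165 ]
knob (array([ 0.6427, -0.1325,  0.3095]), np.float64(0.0013))
red ptr (array([ 0.6189, -0.1376,  0.1743]), np.float64(0.0021)) blue (array([ 0.6093, -0.1052,  0.1765]), np.float64(0.0043))
tab (array([0.5163, 0.0894, 0.1199]), np.float64(0.0007)) disc [0.5146 0.0858 0.03  ]
t ((260.82830810546875, 218.1499481201172), (8.362748146057129, 11.23292064666748), 88.99491119384766) [  26   48   91   68 3486]
s ((284.0520324707031, 204.6399688720703), (30.23910903930664, 7.349316596984863), 87.0643310546875) [  38   45   65  242 7544]
```

View pics/zz.png

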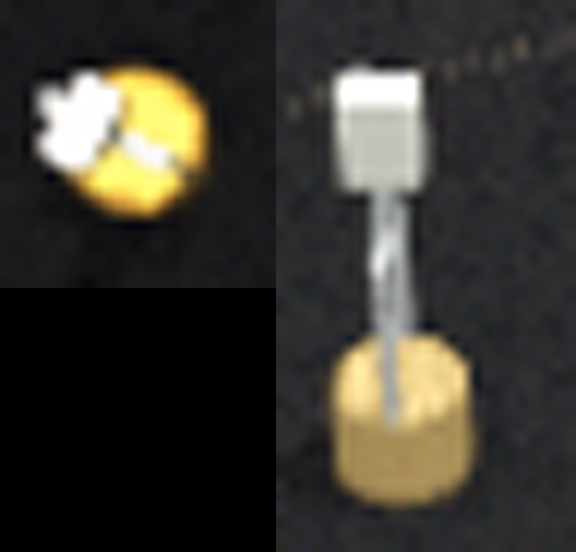

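The zoom shows that in the top view the bar runs from (120,140) down-right to (190,175). In the side view the near wire is at (390,420) and the far wire is to its right at (412,330). Both put the brass yaw at about -28°. The tab top is at (378,90) in the composite.

```bash
cat >> h.py <<'E'
def go(x,y,z,yaw,pos=None,rotq=None):
    "tool y at yaw deg from world y; prints spin first, then shift in the tool frame after the spin"
    s=get_state();p=np.array(s["eef_pos"]);M=rot(s["tcp_rot"])
    ty=M[:,1];cur=np.degrees(np.arctan2(-ty[0],ty[1]))
    a=np.radians(yaw);Y=np.array([-np.sin(a),np.cos(a),0]);Z=np.array([0,0,-1.]);X=np.cross(Y,Z)
    d=(np.array([x,y,z])-p)*1000
    print("t",round(s["time"],2),"pos",p.round(4),"yaw",cur.round(2),"-> spin",round(cur-yaw,2),"shift",(d@np.stack([X,Y,Z],1)).round(1),"tilt",M[:,2].round(3))
E
python3 - <<'E'
from h import *
S=dict(np.load("side1.npz"));T=dict(np.load("top1.npz"))
f=lambda x,y:(275+(x-276+.5)/12-.5,184+(y+.5)/12-.5)
print("tab top centre",onz(S,*f(378,88),.123),"disc top",onz(S,*f(402,377),.030),"tab bottom",onz(S,*f(381,190),.093))
g=lambda x,y:(252+(x+.5)/12-.5,208+(y+.5)/12-.5)
print("top disc",onz(T,*g(135,142),.030),"tab top",onz(T,*g(72,125),.123))
go(.515,.086,.200,-28)
E
```

```text
tab top centre [0.5135 0.0858 0.123 ] disc top [0.5141 0.0865 0.03  ] tab bottom [0.5115 0.0839 0.093 ]
top disc [0.5153 0.0871 0.03  ] tab top [0.5154 0.0903 0.123 ]
t 0.1 pos [0.1771 0.6508 0.244 ] yaw -15.23 -> spin 12.77 shift [-563.5 -340.    44. ] tilt [-0.001 -0.002 -1.   ]
```

step_arm --commands '[{"gripper":-0.2,"spin":6.4},{"gripper":-0.2,"spin":6.4},{"gripper":-0.2,"x":-20,"y":-12},{"gripper":-0.2,"x":-35,"y":-21},{"gripper":-0.2,"x":-35,"y":-21},{"gripper":-0.2,"x":-35,"y":-21},{"gripper":-0.2,"x":-35,"y":-21},{"gripper":-0.2,"x":-35,"y":-21},{"gripper":-0.2,"x":-35,"y":-21},{"gripper":-0.2,"x":-35,"y":-21}]' --force 40

```text
invalid input
```

step_arm --commands '[{"gripper":-0.2,"x":-35,"y":-21},{"gripper":-0.2,"x":-35,"y":-21},{"gripper":-0.2,"x":-35,"y":-21},{"gripper":-0.2,"x":-35,"y":-21},{"gripper":-0.2,"x":-35,"y":-21},{"gripper":-0.2,"x":-35,"y":-21},{"gripper":-0.2,"x":-35,"y":-21},{"gripper":-0.2,"x":-30,"y":-18},{"gripper":-0.2,"x":-15,"y":-12},{"gripper":-0.2}]'

```text
invalid input
```

```bash
python3 -c "
from h import *
go(.5145,.0865,.106,-28)"
```

```text
t 0.1 pos [0.1771 0.6508 0.244 ] yaw -15.23 -> spin 12.77 shift [-562.9 -339.8  138. ] tilt [-0.001 -0.002 -1.   ]
```

step_arm --commands '[{"gripper":-0.2,"x":0,"y":0,"z":0,"spin":6.4},{"gripper":-0.2,"x":0,"y":0,"z":0,"spin":6.4},{"gripper":-0.2,"x":-20,"y":-12,"z":0,"spin":0},{"gripper":-0.2,"x":-35,"y":-21,"z":0,"spin":0},{"gripper":-0.2,"x":-35,"y":-21,"z":0,"spin":0},{"gripper":-0.2,"x":-35,"y":-21,"z":0,"spin":0},{"gripper":-0.2,"x":-35,"y":-21,"z":0,"spin":0},{"gripper":-0.2,"x":-35,"y":-21,"z":0,"spin":0},{"gripper":-0.2,"x":-35,"y":-21,"z":0,"spin":0},{"gripper":-0.2,"x":-35,"y":-21,"z":0,"spin":0}]' --force 40

```text
time: 1.1
eef_pos: [0.3367, 0.3848, 0.2448]
tcp_rot: [0.242, 0.97, -0.0, -0.0]
contact_force: [1.5, -0.0, 0.3]
opening: 0.6
finger_force: 0.0
```

step_arm --commands '[{"gripper":-0.2,"x":-35,"y":-21,"z":0,"spin":0},{"gripper":-0.2,"x":-35,"y":-21,"z":0,"spin":0},{"gripper":-0.2,"x":-35,"y":-21,"z":0,"spin":0},{"gripper":-0.2,"x":-35,"y":-21,"z":0,"spin":0},{"gripper":-0.2,"x":-35,"y":-21,"z":0,"spin":0},{"gripper":-0.2,"x":-35,"y":-21,"z":0,"spin":0},{"gripper":-0.2,"x":-35,"y":-21,"z":0,"spin":0},{"gripper":-0.2,"x":-35,"y":-21,"z":0,"spin":0},{"gripper":-0.2,"x":-18,"y":-12,"z":25,"spin":0},{"gripper":-0.2,"x":0,"y":0,"z":20,"spin":0}]'

```text
time: 2.1
eef_pos: [0.5161, 0.0848, 0.1996]
tcp_rot: [0.244, 0.97, -0.0, 0.0]
contact_force: [-0.4, 1.2, -1.0]
opening: 0.601
finger_force: 0.0
```

```bash
python3 -c "
from h import *
go(.5145,.0865,.106,-28)"
```

```text
t 2.1 pos [0.5161 0.0848 0.1996] yaw -28.25 -> spin -0.25 shift [ 2.2  0.7 93.6] tilt [ 0.001 -0.001 -1.   ]
```

step_arm --commands '[{"gripper":-0.2,"x":2,"y":1,"z":10,"spin":0},{"gripper":-0.2,"x":0,"y":0,"z":20,"spin":0},{"gripper":-0.2,"x":0,"y":0,"z":20,"spin":0},{"gripper":-0.2,"x":0,"y":0,"z":20,"spin":0},{"gripper":-0.2,"x":0,"y":0,"z":15,"spin":0},{"gripper":-0.2,"x":0,"y":0,"z":8,"spin":0},{"gripper":-0.2,"x":0,"y":0,"z":0,"spin":0},{"gripper":0.3,"x":0,"y":0,"z":0,"spin":0},{"gripper":0.6,"x":0,"y":0,"z":0,"spin":0},{"gripper":1,"x":0,"y":0,"z":0,"spin":0}]'

```text
time: 3.1
eef_pos: [0.5146, 0.0894, 0.1085]
tcp_rot: [0.242, 0.97, 0.0, 0.001]
contact_force: [0.5, -0.3, -0.5]
opening: 0.13
finger_force: 42.3
```

step_arm --commands '[{"gripper":1,"x":0,"y":0,"z":0,"spin":0},{"gripper":1,"x":0,"y":0,"z":0,"spin":0},{"gripper":1,"x":0,"y":0,"z":0,"spin":0},{"gripper":1,"x":0,"y":0,"z":0,"spin":0},{"gripper":1,"x":0,"y":0,"z":0,"spin":0},{"gripper":1,"x":0,"y":0,"z":0,"spin":0},{"gripper":1,"x":0,"y":0,"z":0,"spin":0},{"gripper":1,"x":0,"y":0,"z":0,"spin":0},{"gripper":1,"x":0,"y":0,"z":0,"spin":0},{"gripper":1,"x":0,"y":0,"z":0,"spin":0}]'

```text
time: 4.1
eef_pos: [0.5147, 0.0893, 0.1085]
tcp_rot: [0.242, 0.97, 0.0, 0.001]
contact_force: [0.3, -0.4, 5.7]
opening: 0.129
finger_force: 43.2
```

```bash
python3 -c "
from h import *
go(.5145,.0865,.25,-28); print(get_state()['contact_force'],get_state()['wrist_torque'])"
```

```text
t 4.1 pos [0.5147 0.0893 0.1085] yaw -28.03 -> spin -0.03 shift [  -1.2   -2.6 -141.5] tilt [ 0.002  0.    -1.   ]
[ 0.34425331 -0.3518671   5.73896941] [ 0.11810408 -0.1302278   0.04902968]
```

step_arm --commands '[{"gripper":1,"x":0,"y":0,"z":-8,"spin":0},{"gripper":1,"x":0,"y":0,"z":-20,"spin":0},{"gripper":1,"x":0,"y":0,"z":-25,"spin":0},{"gripper":1,"x":0,"y":0,"z":-25,"spin":0},{"gripper":1,"x":0,"y":0,"z":-25,"spin":0},{"gripper":1,"x":0,"y":0,"z":-13,"spin":0},{"gripper":1,"x":0,"y":0,"z":0,"spin":-7.2},{"gripper":1,"x":0,"y":0,"z":0,"spin":-7.2},{"gripper":1,"x":0,"y":0,"z":0,"spin":-7.2},{"gripper":1,"x":0,"y":0,"z":0,"spin":-7.2}]'

```text
time: 5.1
eef_pos: [0.5126, 0.0893, 0.2219]
tcp_rot: [-0.009, 1.0, -0.0, -0.002]
contact_force: [-0.1, -0.2, -2.2]
opening: 0.13
finger_force: 42.3
```

step_arm --commands '[{"gripper":1,"x":0,"y":0,"z":0,"spin":-7.2},{"gripper":1,"x":0,"y":0,"z":0,"spin":0},{"gripper":1,"x":0,"y":0,"z":0,"spin":0},{"gripper":1,"x":0,"y":0,"z":0,"spin":0},{"gripper":1,"x":0,"y":0,"z":0,"spin":0},{"gripper":1,"x":0,"y":0,"z":0,"spin":0},{"gripper":1,"x":0,"y":0,"z":0,"spin":0},{"gripper":1,"x":0,"y":0,"z":0,"spin":0},{"gripper":1,"x":0,"y":0,"z":0,"spin":0},{"gripper":1,"x":0,"y":0,"z":0,"spin":0}]'

```text
time: 6.1
eef_pos: [0.5136, 0.0893, 0.2234]
tcp_rot: [-0.069, 0.998, -0.0, 0.0]
contact_force: [0.7, -0.6, -1.9]
opening: 0.134
finger_force: 42.3
```

```bash
python3 -c "
from h import *
go(.4447,-.1315,.222,8.2)
c=[];
for n in('top','side'):
    k=read_camera(n); np.savez(n+'2.npz',**k); c.append(get_state()['contact_force'])
for i in range(6): read_camera('top'); c.append(get_state()['contact_force'])
print(np.round(c,2), np.mean(c,0))
T=dict(np.load('top2.npz'));S=dict(np.load('side2.npz'))
print(T['color'].shape)
def crop(k,b,f): return cv2.resize(k['color'][b[1]:b[3],b[0]:b[2]],None,fx=f,fy=f,interpolation=cv2.INTER_CUBIC)
a=crop(S,(240,120,370,260),4)
cv2.imwrite('pics/s2.png',a[:,:,::-1])
"
```

```text
t 6.1 pos [0.5136 0.0893 0.2234] yaw 7.97 -> spin -0.23 shift [  99.7 -208.7    1.4] tilt [ 0. -0. -1.]
[[-0.18  0.17 -1.25]
 [ 0.48  0.33 -1.8 ]
 [-0.43  0.25 -1.58]
 [ 1.27 -0.19 -1.27]
 [ 0.1   0.4  -1.4 ]
 [ 0.52 -0.09 -0.94]
 [-0.05 -0.51 -0.35]
 [-0.09 -0.14 -1.31]] [ 0.2033685   0.02627808 -1.23865116]
(400, 640, 3)
```

View pics/s2.png

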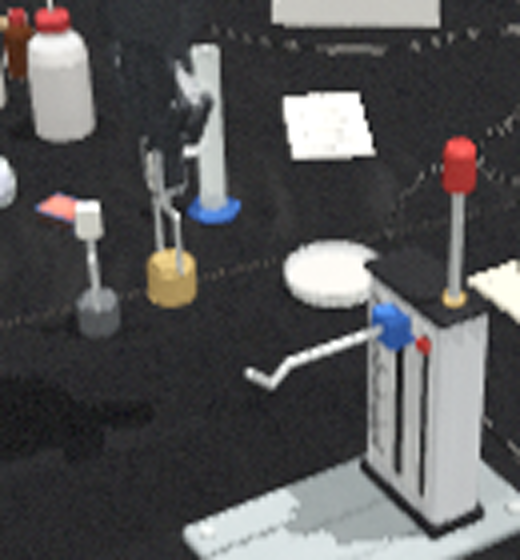

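The side crop shows the weight hanging upright in the gripper, its base at (172,278) and its window edges at (157,215) and (178,240). The hook tip is at (248,373) and the V bottom at (268,384).

step_arm --commands '[{"gripper":1,"x":5,"y":-10,"z":0,"spin":0},{"gripper":1,"x":12,"y":-25,"z":0,"spin":0},{"gripper":1,"x":13,"y":-28,"z":0,"spin":0},{"gripper":1,"x":14,"y":-29,"z":0,"spin":0},{"gripper":1,"x":14,"y":-29,"z":0,"spin":0},{"gripper":1,"x":14,"y":-29,"z":0,"spin":0},{"gripper":1,"x":14,"y":-28,"z":0,"spin":0},{"gripper":1,"x":9,"y":-20,"z":0,"spin":0},{"gripper":1,"x":4,"y":-10,"z":0,"spin":0},{"gripper":1,"x":0,"y":0,"z":0,"spin":0}]'

```text
time: 7.5
eef_pos: [0.4441, -0.1316, 0.2234]
tcp_rot: [-0.068, 0.998, -0.0, 0.0]
contact_force: [-0.5, 0.2, -1.1]
opening: 0.131
finger_force: 42.4
```

```bash
python3 -c "
from h import *
go(.514,-.1215,.222,8.2)
k=read_camera('side'); np.savez('side3.npz',**k)
t=read_camera('top'); np.savez('top3.npz',**t)
def crop(k,b,f): return cv2.resize(k['color'][b[1]:b[3],b[0]:b[2]],None,fx=f,fy=f,interpolation=cv2.INTER_CUBIC)
cv2.imwrite('pics/s3.png',crop(k,(250,140,360,260),5)[:,:,::-1])
hsv=cv2.cvtColor(k['color'],cv2.COLOR_RGB2HSV)
m=((hsv[...,0]>12)&(hsv[...,0]<35)&(hsv[...,1]>110)&(hsv[...,2]>90)).astype(np.uint8);m[:150]=0;m[290:]=0;m[:,:250]=0;m[:,345:]=0
n,l,st,ce=cv2.connectedComponentsWithStats(m);print(st[1:],ce[1:])
"
```

```text
t 7.5 pos [ 0.4441 -0.1316  0.2234] yaw 7.83 -> spin -0.37 shift [-70.7  -0.    1.4] tilt [ 0. -0. -1.]
[[283 227   3   1   3]
 [278 229  15  16 136]
 [289 228   1   1   1]
 [291 230   1   1   1]
 [285 234   1   1   1]] [[284.         227.        ]
 [284.33088235 238.21323529]
 [289.         228.        ]
 [291.         230.        ]
 [285.         234.        ]]
```

View pics/s3.png

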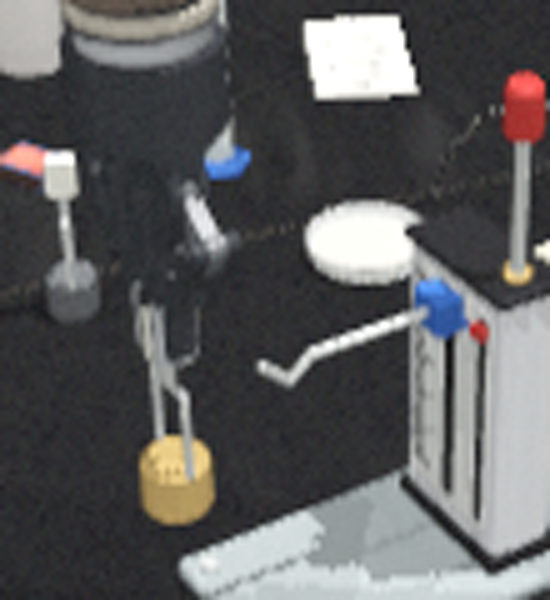

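The side crop shows the weight held upright, its disc top centre at (176,460). The window wires are on either side of the top bar at about (155,335) to (185,385), and the hook tip is at (262,366), level with the upper half of the window.

```bash
python3 -c "
from h import *
S=dict(np.load('side3.npz'))
f=lambda x,y:(250+(x+.5)/5-.5,140+(y+.5)/5-.5)
print('disc top',onz(S,*f(177,462),.145),'base bottom mid',onz(S,*f(177,503),.115))
print('tip',onz(S,*f(262,364),.178),'V',onz(S,*f(289,381),.163), 'blockcorner',onz(S,*f(440,285),.19))
o,d=ray(S,*f(177,462)); 
for q in(.4441,): s=(q-o[0])/d[0]; print(o+s*d)
s=(-.1316-o[1])/d[1];print(o+s*d)
"
```

```text
disc top [ 0.4422 -0.1388  0.145 ] base bottom mid [ 0.4416 -0.1348  0.115 ]
tip [ 0.498  -0.1199  0.178 ] V [ 0.5125 -0.1204  0.163 ] blockcorner [ 0.6071 -0.1074  0.19  ]
[ 0.4441     -0.13231143  0.13971905]
[ 0.44431232 -0.1316      0.13913851]
```

step_arm --commands '[{"gripper":1,"x":0,"y":0,"z":-5,"spin":-0.4},{"gripper":1,"x":-5,"y":0,"z":0,"spin":0},{"gripper":1,"x":-9,"y":0,"z":0,"spin":0},{"gripper":1,"x":-9,"y":0,"z":0,"spin":0},{"gripper":1,"x":-9,"y":0,"z":0,"spin":0},{"gripper":1,"x":-9,"y":0,"z":0,"spin":0},{"gripper":1,"x":-9,"y":0,"z":0,"spin":0},{"gripper":1,"x":-9,"y":0,"z":0,"spin":0},{"gripper":1,"x":-8,"y":0,"z":0,"spin":0},{"gripper":1,"x":-4,"y":0,"z":0,"spin":0}]'

```text
time: 8.6
eef_pos: [0.5155, -0.12, 0.2283]
tcp_rot: [-0.073, 0.997, 0.0, -0.0]
contact_force: [-0.4, 0.2, -1.6]
opening: 0.13
finger_force: 42.3
```

```bash
python3 -c "
from h import *
go(.514,-.1215,.202,8.2)
k=read_camera('side'); np.savez('side4.npz',**k)
def crop(k,b,f): return cv2.resize(k['color'][b[1]:b[3],b[0]:b[2]],None,fx=f,fy=f,interpolation=cv2.INTER_CUBIC)
cv2.imwrite('pics/s4.png',crop(k,(270,160,370,260),6)[:,:,::-1])
"
```

```text
t 8.6 pos [ 0.5155 -0.12    0.2283] yaw 8.38 -> spin 0.18 shift [ 1.7 -1.3 26.3] tilt [-0.  0. -1.]
```

View pics/s4.png

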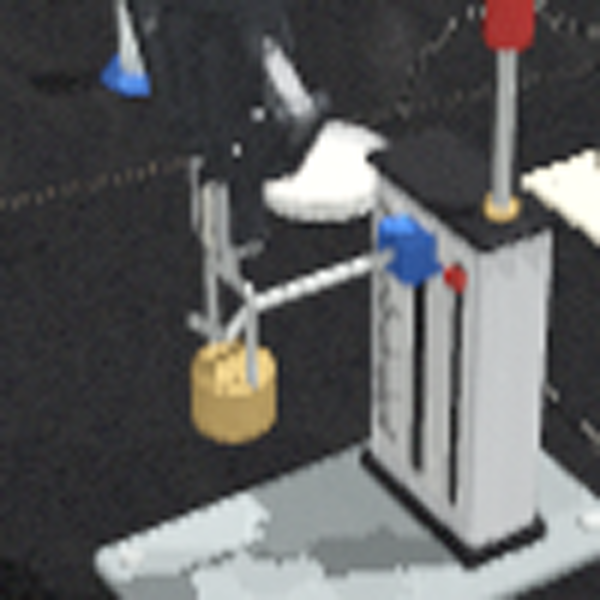

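The side crop shows the hook passing through the window: its tip is outside at (195,322), the V bottom is at (228,338) inside the window, and the bar is above at about (230,265). The weight can now be lowered.

step_arm --commands '[{"gripper":1,"x":1.5,"y":-1,"z":3,"spin":0},{"gripper":1,"x":0,"y":0,"z":5,"spin":0},{"gripper":1,"x":0,"y":0,"z":5,"spin":0},{"gripper":1,"x":0,"y":0,"z":4,"spin":0},{"gripper":1,"x":0,"y":0,"z":4,"spin":0},{"gripper":1,"x":0,"y":0,"z":3,"spin":0},{"gripper":1,"x":0,"y":0,"z":3,"spin":0},{"gripper":1,"x":0,"y":0,"z":3,"spin":0},{"gripper":1,"x":0,"y":0,"z":3,"spin":0},{"gripper":1,"x":0,"y":0,"z":3,"spin":0}]'

```text
time: 9.65
eef_pos: [0.5136, -0.1213, 0.1924]
tcp_rot: [-0.073, 0.997, -0.0, 0.0]
contact_force: [0.4, -0.1, -0.3]
opening: 0.132
finger_force: 42.3
```

```bash
cat >> h.py <<'E'
def ctr(k,kind,b=(300,140,375,245)):
    "sub-pixel centroid and row extent of red/blue parts in side view"
    hsv=cv2.cvtColor(k["color"],cv2.COLOR_RGB2HSV).astype(int);h,s,v=hsv[...,0],hsv[...,1],hsv[...,2]
    m=((h>100)&(h<128)&(s>150)&(v>60)) if kind=="blue" else (((h<8)|(h>172))&(s>150)&(v>60))
    q=np.zeros_like(m);q[b[1]:b[3],b[0]:b[2]]=1;m&=q
    n,l,st,ce=cv2.connectedComponentsWithStats(m.astype(np.uint8))
    return [(st[i].tolist(),ce[i].round(2).tolist()) for i in range(1,n) if st[i,4]>4]
E
python3 -c "
from h import *
go(.514,-.1215,.18,8.2)
S=dict(np.load('side1.npz'));print(ctr(S,'blue'),ctr(S,'red'))
c=[];b=[]
for i in range(12):
    k=read_camera('side');c.append(get_state()['contact_force']);b.append(ctr(k,'blue')[0][1])
print(np.mean(c,0),np.mean(b,0),ctr(k,'blue'),ctr(k,'red'))
np.savez('side5.npz',**k)
"
```

```text
t 9.65 pos [ 0.5136 -0.1213  0.1924] yaw 8.37 -> spin 0.17 shift [-0.4 -0.2 12.4] tilt [ 0.001 -0.    -1.   ]
[([333, 196, 10, 12, 68], [337.65, 201.28])] [([351, 154, 8, 14, 103], [354.47, 160.92]), ([344, 205, 3, 4, 9], [345.22, 206.11])]
[ 0.68571685  0.04005566 -0.68242716] [337.67916667 204.2775    ] [([333, 200, 10, 11, 68], [337.66, 204.28])] [([350, 154, 9, 14, 104], [354.4, 160.92]), ([344, 205, 3, 4, 9], [345.22, 206.11])]
```

step_arm --commands '[{"gripper":1,"x":0,"y":0,"z":2,"spin":0},{"gripper":1,"x":0,"y":0,"z":2,"spin":0},{"gripper":1,"x":0,"y":0,"z":2,"spin":0},{"gripper":1,"x":0,"y":0,"z":2,"spin":0},{"gripper":1,"x":0,"y":0,"z":1,"spin":0},{"gripper":1,"x":0,"y":0,"z":0,"spin":0},{"gripper":1,"x":0,"y":0,"z":0,"spin":0},{"gripper":1,"x":0,"y":0,"z":0,"spin":0},{"gripper":1,"x":0,"y":0,"z":0,"spin":0},{"gripper":1,"x":0,"y":0,"z":0,"spin":0}]'

```text
time: 11.25
eef_pos: [0.5135, -0.1213, 0.1835]
tcp_rot: [-0.073, 0.997, -0.0, 0.0]
contact_force: [2.2, -0.9, 0.4]
opening: 0.129
finger_force: 42.5
```

```bash
python3 -c "
from h import *
go(.514,-.1215,.18,8.2)
c=[];b=[]
for i in range(15):
    k=read_camera('side');c.append(get_state()['contact_force']);b.append(ctr(k,'blue')[0][1])
print(np.mean(c,0),np.std(c,0)/4,np.mean(b,0))
# px per mm at the pointer
def proj(k,p):
    q=rot(k['attitude']).T@(np.array(p)-k['eye']);return k['cx']-k['fx']*q[0]/q[2],k['cy']+k['fy']*q[1]/q[2]
print(proj(k,(.604,-.112,.18)),proj(k,(.604,-.112,.16)))
"
```

```text
t 11.25 pos [ 0.5135 -0.1213  0.1835] yaw 8.37 -> spin 0.17 shift [-0.5 -0.3  3.5] tilt [ 0. -0. -1.]
[ 1.54806955 -0.11266611 -0.31918611] [0.1381042  0.13363674 0.12474203] [337.57       206.84933333]
(np.float64(337.2735968359212), np.float64(200.7997721678069)) (np.float64(337.17664388831776), np.float64(206.87322552541775))
```

step_arm --commands '[{"gripper":1,"x":-1,"y":0,"z":1,"spin":0},{"gripper":1,"x":-1,"y":0,"z":1,"spin":0},{"gripper":1,"x":-0.5,"y":0,"z":1,"spin":0},{"gripper":1,"x":0,"y":0,"z":0,"spin":0},{"gripper":1,"x":0,"y":0,"z":0,"spin":0},{"gripper":1,"x":0,"y":0,"z":0,"spin":0},{"gripper":1,"x":0,"y":0,"z":0,"spin":0},{"gripper":1,"x":0,"y":0,"z":0,"spin":0},{"gripper":1,"x":0,"y":0,"z":0,"spin":0},{"gripper":1,"x":0,"y":0,"z":0,"spin":0}]'

```text
time: 13.0
eef_pos: [0.5156, -0.1208, 0.1803]
tcp_rot: [-0.073, 0.997, 0.0, -0.0]
contact_force: [-4.1, 0.1, 0.1]
opening: 0.133
finger_force: 42.6
```

```bash
python3 -c "
from h import *
go(.514,-.1215,.18,8.2)
c=[];b=[]
for i in range(15):
    k=read_camera('side');c.append(get_state()['contact_force']);b.append(ctr(k,'blue')[0][1])
print(np.mean(c,0),np.std(c,0)/4,np.mean(b,0),(np.mean(b,0)[1]-201.28)*3.29)
"
```

```text
t 13.0 pos [ 0.5156 -0.1208  0.1803] yaw 8.37 -> spin 0.17 shift [ 1.7 -0.4  0.3] tilt [-0.001  0.    -1.   ]
[-3.93586471 -0.22532274  0.28635545] [0.1345682  0.17034723 0.12288523] [337.522      207.77666667] 21.374033333333436
```

step_arm --commands '[{"gripper":1,"x":1,"y":0,"z":0,"spin":0},{"gripper":1,"x":0.5,"y":0,"z":-1,"spin":0},{"gripper":1,"x":0,"y":0,"z":0,"spin":0},{"gripper":1,"x":0,"y":0,"z":0,"spin":0},{"gripper":1,"x":0,"y":0,"z":0,"spin":0},{"gripper":0.6,"x":0,"y":0,"z":0,"spin":0},{"gripper":0.4,"x":0,"y":0,"z":0,"spin":0},{"gripper":0.2,"x":0,"y":0,"z":0,"spin":0},{"gripper":0,"x":0,"y":0,"z":0,"spin":0},{"gripper":0,"x":0,"y":0,"z":0,"spin":0}]'

```text
time: 14.75
eef_pos: [0.5144, -0.1211, 0.1813]
tcp_rot: [-0.073, 0.997, -0.0, 0.0]
contact_force: [-0.2, 0.1, -0.0]
opening: 0.501
finger_force: 0.0
```

```bash
python3 -c "
from h import *
go(.514,-.1215,.18,8.2)
c=[];b=[]
for i in range(12):
    k=read_camera('side');c.append(get_state()['contact_force']);b.append(ctr(k,'blue')[0][1][1])
print(np.mean(c,0),np.array(b))
def crop(k,b,f): return cv2.resize(k['color'][b[1]:b[3],b[0]:b[2]],None,fx=f,fy=f,interpolation=cv2.INTER_CUBIC)
cv2.imwrite('pics/s6.png',crop(k,(270,140,370,260),5)[:,:,::-1])
"
```

```text
t 14.75 pos [ 0.5144 -0.1211  0.1813] yaw 8.37 -> spin 0.17 shift [ 0.4 -0.3  1.3] tilt [ 0. -0. -1.]
[ 0.26267664 -0.1703258   0.14935702] [206.44 206.65 206.6  206.64 206.71 206.55 206.43 206.54 206.43 206.64
 206.55 206.59]
```

View pics/s6.png

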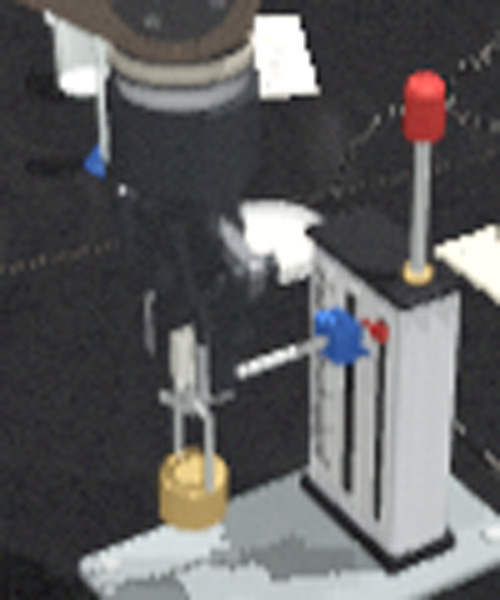

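The side crop shows the weight hanging by its bar in the hook at (190,395). The fingers are open beside the tab, and the blue block has dropped to (338,335) and is steady. Next I'll retreat upward and move over the knob.

step_arm --commands '[{"gripper":0,"x":0,"y":0,"z":-10,"spin":0},{"gripper":0,"x":0,"y":0,"z":-20,"spin":0},{"gripper":0,"x":0,"y":0,"z":-30,"spin":0},{"gripper":0,"x":0,"y":0,"z":-35,"spin":0},{"gripper":0,"x":0,"y":0,"z":-35,"spin":0},{"gripper":0,"x":0,"y":0,"z":-35,"spin":0},{"gripper":0,"x":0,"y":0,"z":-20,"spin":0},{"gripper":0,"x":-20,"y":-5,"z":0,"spin":0},{"gripper":0,"x":-35,"y":-8,"z":0,"spin":0},{"gripper":0,"x":-35,"y":-8,"z":0,"spin":0}]'

```text
time: 16.35
eef_pos: [0.6074, -0.1289, 0.3682]
tcp_rot: [-0.073, 0.997, -0.001, 0.001]
contact_force: [-0.4, -0.6, 0.2]
opening: 0.501
finger_force: 0.0
```

step_arm --commands '[{"gripper":0,"x":-25,"y":-6,"z":0,"spin":0},{"gripper":0,"x":-9,"y":-3,"z":0,"spin":0},{"gripper":0,"x":0,"y":0,"z":0,"spin":0},{"gripper":0,"x":0,"y":0,"z":0,"spin":0},{"gripper":0,"x":0,"y":0,"z":0,"spin":0},{"gripper":0,"x":0,"y":0,"z":0,"spin":0},{"gripper":0,"x":0,"y":0,"z":0,"spin":0},{"gripper":0,"x":0,"y":0,"z":0,"spin":0},{"gripper":0,"x":0,"y":0,"z":0,"spin":0},{"gripper":0,"x":0,"y":0,"z":0,"spin":0}]'

```text
time: 17.35
eef_pos: [0.6413, -0.1327, 0.3663]
tcp_rot: [-0.073, 0.997, 0.0, -0.0]
contact_force: [0.8, -0.5, 0.6]
opening: 0.501
finger_force: 0.0
```

```bash
python3 -c "
from h import *
go(.642,-.1328,.2975,8.2)
b=[];r=[]
for i in range(6):
    k=read_camera('side');b.append(ctr(k,'blue'));r.append(ctr(k,'red'))
    print(b[-1],r[-1])
np.savez('side7.npz',**k)
"
```

```text
t 17.35 pos [ 0.6413 -0.1327  0.3663] yaw 8.37 -> spin 0.17 shift [-0.7 -0.2 68.8] tilt [-0.  0. -1.]
[([333, 202, 10, 11, 69], [337.49, 206.55])] [([351, 154, 8, 14, 102], [354.47, 160.99]), ([344, 205, 3, 4, 8], [345.25, 206.0])]
[([333, 202, 10, 11, 68], [337.54, 206.62])] [([351, 154, 8, 14, 102], [354.47, 160.99]), ([344, 205, 3, 3, 8], [345.12, 205.88])]
[([333, 202, 10, 11, 68], [337.54, 206.62])] [([351, 154, 8, 14, 102], [354.47, 160.99]), ([344, 205, 3, 4, 9], [345.22, 206.11])]
[([333, 202, 10, 11, 70], [337.46, 206.59])] [([351, 154, 8, 14, 101], [354.5, 161.04]), ([344, 205, 3, 4, 9], [345.22, 206.11])]
[([333, 202, 10, 11, 69], [337.42, 206.64])] [([351, 154, 8, 14, 102], [354.47, 160.99]), ([344, 205, 3, 4, 9], [345.22, 206.11])]
[([333, 202, 10, 11, 68], [337.54, 206.62])] [([351, 154, 8, 14, 102], [354.47, 160.99]), ([344, 205, 3, 4, 8], [345.25, 206.0])]
```

step_arm --commands '[{"gripper":0,"x":-0.5,"y":0,"z":15,"spin":0},{"gripper":0,"x":0,"y":0,"z":20,"spin":0},{"gripper":0,"x":0,"y":0,"z":18,"spin":0},{"gripper":0,"x":0,"y":0,"z":10,"spin":0},{"gripper":0,"x":0,"y":0,"z":5,"spin":0},{"gripper":0,"x":0,"y":0,"z":0,"spin":0},{"gripper":0.3,"x":0,"y":0,"z":0,"spin":0},{"gripper":0.6,"x":0,"y":0,"z":0,"spin":0},{"gripper":1,"x":0,"y":0,"z":0,"spin":0},{"gripper":1,"x":0,"y":0,"z":0,"spin":0}]'

```text
time: 18.65
eef_pos: [0.6421, -0.1309, 0.2997]
tcp_rot: [-0.073, 0.997, 0.002, 0.001]
contact_force: [-0.9, 5.3, 1.3]
opening: 0.244
finger_force: 39.0
```

```bash
cat >> h.py <<'E'
def proj(k,p):
    q=rot(k['attitude']).T@(np.array(p)-k['eye']);return np.array([k['cx']-k['fx']*q[0]/q[2],k['cy']+k['fy']*q[1]/q[2]])
YAW=np.radians(8.2);O=np.array([.637,-.104,0])
def st(x,y,z): return O+np.array([x*np.cos(YAW)-y*np.sin(YAW),x*np.sin(YAW)+y*np.cos(YAW),z])
E
python3 -c "
from h import *
np.set_printoptions(linewidth=200)
go(.642,-.1328,.2975,8.2)
k=read_camera('side');np.savez('side8.npz',**k);print(ctr(k,'blue'),ctr(k,'red'))
for f in('side1','side7'):
    k=dict(np.load(f+'.npz'));a=k['color'].astype(int)[194:216,330:350]
    print(f,'blueness\n',np.clip(a[...,2]-a[...,0],0,None)[:, :],'\nred\n',np.clip(a[...,0]-a[...,2],0,None)[8:18,10:])
print('front corners',proj(k,st(-20,45,202)if 0 else st(-.02,.045,.202)),proj(k,st(-.02,-.045,.202)))
for y in(-.013,-.02,-.03): print(y,proj(k,st(-.021,y,.175)))
print('knob',proj(k,st(0,-.03,.3025)))
"
```

```text
t 18.65 pos [ 0.6421 -0.1309  0.2997] yaw 8.41 -> spin 0.21 shift [ 0.3 -1.9  2.2] tilt [ 0.001  0.003 -1.   ]
[([333, 202, 10, 11, 69], [337.51, 206.65])] [([351, 155, 4, 13, 39], [352.15, 161.0]), ([344, 205, 3, 4, 9], [345.22, 206.11])]
side1 blueness
 [[  0   0   2   0   1   0   0   0   2   4   4   0   0   3   0   1   2   0   3   0]
 [  0   1   4   0   0  15  38  44  19   0   3   2   4   1   2   1   1   2   2   1]
 [  0   3   5  34 120 109 114 136  77  29   1   3   3   2   3   5   1   4   1   4]
 [  4   4   6 109 153 154 152 153 146  98  28   7   2   3   1   4   4   3   1   1]
 [  2   3   5 121 139 147 145 146 146 122 101  45  15   2   2   3   0   7   3   3]
 [  2   3   7  95 109 119 128 127 124 124 125 124  46   1   0   2   2   4   6   6]
 [  2   3  11  97 101 101 115 124 124 124 118 111  64   0   0   1   3   2   0   4]
 [  3   1  13  57  38  60 102 113 117 112 106  97  59   0   0   0   0   3   3   4]
 [  1   2   3  13   8  45 100 102 104 103 101 100  70   1   0   0   0   1   3   4]
 [  1   1   0   0  12  60  96 105 102 103  99  98  94  11   0   0   0   0   1   4]
 [  0   0   1 
[... 3205 characters left out ...]
  0   0   0   0   0   0   0   0   0   1   0   0   2   3]] 
red
 [[  0   0   0   3   1   0   0   0   0   0]
 [  0   0  20  25   0   8   0   0   0   0]
 [  0   0  41  88  46  65  48   1   0   0]
 [  0   0   0  49 119 113 108  52   0   0]
 [  0   0   0  11 112 104 115  83   0   0]
 [  0   0   0   2  47  83 106  59   0   0]
 [  0   0   0   2   0  26  75  22   0   0]
 [  0   0   0   0   1   0   2   1   0   0]
 [  0   0   0   0   0   0   0   0   0   0]
 [  0   0   0   0   0   0   0   0   0   0]]
front corners [331.75849722 184.70014667] [350.71830314 199.62212786]
-0.013 [343.1777905  202.58338457]
-0.02 [344.66134589 203.79391462]
-0.03 [346.80571828 205.54364855]
knob [354.97945735 161.266021  ]
```

step_arm --commands '[{"gripper":1,"x":0,"y":1.8,"z":0,"spin":0},{"gripper":1,"x":0,"y":0,"z":2,"spin":0},{"gripper":1,"x":0,"y":0,"z":3,"spin":0},{"gripper":1,"x":0,"y":0,"z":3,"spin":0},{"gripper":1,"x":0,"y":0,"z":3,"spin":0},{"gripper":1,"x":0,"y":0,"z":3,"spin":0},{"gripper":1,"x":0,"y":0,"z":2,"spin":0},{"gripper":1,"x":0,"y":0,"z":1.5,"spin":0},{"gripper":1,"x":0,"y":0,"z":0,"spin":0},{"gripper":1,"x":0,"y":0,"z":0,"spin":0}]'

```text
time: 19.7
eef_pos: [0.6419, -0.1308, 0.2804]
tcp_rot: [-0.073, 0.997, 0.0, 0.0]
contact_force: [4.8, 1.7, 1.0]
opening: 0.242
finger_force: 39.1
```

```bash
cat >> h.py <<'E'
def soft(a,kind,b):
    "centroid of the colour excess in box (u0,v0,u1,v1), frame averaged image a"
    a=a[b[1]:b[3],b[0]:b[2]];w=(a[...,2]-a[...,0]) if kind=="blue" else (a[...,0]-a[...,2])
    w=np.clip(w-10,0,None);v,u=np.mgrid[b[1]:b[3],b[0]:b[2]]
    return np.round([(w*u).sum()/w.sum(),(w*v).sum()/w.sum()],2),int(w.sum())
E
python3 -c "
from h import *
np.set_printoptions(linewidth=200)
go(.642,-.1328,.2975,8.2);print(get_state()['contact_force'])
A=np.mean([read_camera('side')['color'].astype(float) for i in range(5)],0);np.save('A9.npy',A)
B=np.load('side1.npz')['color'].astype(float);C=np.load('side7.npz')['color'].astype(float)
for n,a in(('1',B),('7',C),('now',A)):
    print(n,'blue',soft(a,'blue',(331,193,345,216)),'red rider',soft(a,'red',(344,200,349,218)),'blue ptr',soft(a,'blue',(343,198,345,216)),'red ptr',soft(a,'red',(342,200,344,216)))
a=A.astype(int)[204:218,338:350];print(np.clip(a[...,2]-a[...,0],0,None));print(np.clip(a[...,0]-a[...,2],0,None))
"
```

```text
t 19.7 pos [ 0.6419 -0.1308  0.2804] yaw 8.37 -> spin 0.17 shift [  0.2  -2.  -17.1] tilt [ 0.001  0.    -1.   ]
[4.75338296 1.70109033 1.03002749]
1 blue (array([337.54, 200.68]), 8722) red rider (array([345.36, 205.82]), 1267) blue ptr (array([343.  , 204.41]), 73) red ptr (array([nan, nan]), 0)
7 blue (array([337.58, 206.67]), 7897) red rider (array([345.39, 205.86]), 1203) blue ptr (array([343.  , 210.03]), 98) red ptr (array([342.76, 204.09]), 174)
now blue (array([337.66, 206.78]), 7402) red rider (array([345.22, 211.93]), 1094) blue ptr (array([343.  , 209.78]), 68) red ptr (array([343.  , 211.72]), 11)
[[100 100  98  58  13   0   0   0   1   0   0   3]
 [100 106 106 103  48   0   0   0   0   0   1   3]
 [107 109 111 105  62   0   0   0   1   1   1   3]
 [108 107 104 102  49   0   0   0   1   1   1   3]
 [107 106 104  95  41   0   0   0   1   0   2   5]
 [105 106 105  95  64  25   0   0   2   0   1   3]
 [105 104 106 104  96  64   0   0   0   0   1   3]
 [107 104 103  62  18   0   0   0   0   0   2   3]
 [ 68  81  70  15   0   0   0   0   0   0   2   3]
 [ 18  20   0   0   0  
[... 390 characters left out ...]
0   0   0   0   0   1   1   1   0   0   0   0]
 [  0   0   0   0   0   0   0   0   0   1   0   0]
 [  0   0   0   0   0   0   1  11   0   0   0   0]
 [  0   0   0   0   0   0  45  63  36   1   0   0]
 [  0   0   0   0   0  13 110 114  93  22   0   0]
 [  0   0   0   0   1  19 111 107 111  44   0   0]
 [  0   0   0   0   0   2  49  90 110  29   0   0]
 [  1   0   0   0   0   0   2  44  85  10   0   0]
 [  1   0   0   1   1   1   1   0   0   0   0   0]
 [  1   0   0   1   1   1   1   0   0   1   0   0]
 [  1   0   0   0   2   0   0   0   0   1   0   0]]h.py:45: RuntimeWarning: invalid value encountered in scalar divide
  return np.round([(w*u).sum()/w.sum(),(w*v).sum()/w.sum()],2),int(w.sum())
```

step_arm --commands '[{"gripper":1,"x":0,"y":0,"z":-0.8,"spin":0},{"gripper":1,"x":0,"y":0,"z":-0.8,"spin":0},{"gripper":1,"x":0,"y":0,"z":0,"spin":0},{"gripper":1,"x":0,"y":0,"z":0,"spin":0},{"gripper":1,"x":0,"y":0,"z":0,"spin":0},{"gripper":1,"x":0,"y":0,"z":0,"spin":0},{"gripper":1,"x":0,"y":0,"z":0,"spin":0},{"gripper":1,"x":0,"y":0,"z":0,"spin":0},{"gripper":1,"x":0,"y":0,"z":0,"spin":0},{"gripper":1,"x":0,"y":0,"z":0,"spin":0}]'

```text
time: 20.95
eef_pos: [0.6419, -0.1308, 0.2809]
tcp_rot: [-0.073, 0.997, 0.0, 0.0]
contact_force: [5.7, 1.9, -2.5]
opening: 0.241
finger_force: 39.2
```

```bash
python3 -W ignore -c "
from h import *
np.set_printoptions(linewidth=200)
go(.642,-.1328,.2975,8.2);print(get_state()['contact_force'])
A=np.mean([read_camera('side')['color'].astype(float) for i in range(8)],0);np.save('A10.npy',A)
for n,a in(('now',A),):
    print(n,'blue',soft(a,'blue',(331,193,345,216)),'red rider',soft(a,'red',(344,200,349,218)),'blue ptr',soft(a,'blue',(343,198,345,216)),'red ptr',soft(a,'red',(342,200,344,216)))
a=A.astype(int)[208:216,342:350];print(np.clip(a[...,2]-a[...,0],0,None));print(np.clip(a[...,0]-a[...,2],0,None))
"
```

```text
t 20.95 pos [ 0.6419 -0.1308  0.2809] yaw 8.37 -> spin 0.17 shift [  0.2  -2.  -16.6] tilt [ 0.     0.001 -1.   ]
[ 5.73031198  1.85990551 -2.54743973]
now blue (array([337.67, 206.79]), 7407) red rider (array([345.25, 211.72]), 1096) blue ptr (array([343.  , 209.78]), 66) red ptr (array([343., 212.]), 0)
[[40  0  0  0  1  0  1  4]
 [63 25  0  0  1  0  1  4]
 [97 62  0  0  0  0  1  3]
 [18  0  0  0  0  0  2  3]
 [ 0  0  0  0  0  0  1  3]
 [ 0  0  0  0  0  0  2  3]
 [ 0  0  0  0  0  0  2  3]
 [ 0  0  0  0  1  0  2  3]]
[[  0   0   0   1   0   1   0   0]
 [  0   0  20  13   0   0   0   0]
 [  0   0  74  65  60   4   0   0]
 [  0   3 108 112 106  32   0   0]
 [  1  10  86 104 113  44   0   0]
 [  0   1  23  92  98  29   0   0]
 [  0   1   2  49  61   9   0   0]
 [  0   1   1   0   0   1   0   0]]
```

step_arm --commands '[{"gripper":1,"x":0,"y":0,"z":-0.5,"spin":0},{"gripper":1,"x":0,"y":0,"z":-0.5,"spin":0},{"gripper":1,"x":0,"y":0,"z":0,"spin":0},{"gripper":1,"x":0,"y":0,"z":0,"spin":0},{"gripper":1,"x":0,"y":0,"z":0,"spin":0},{"gripper":0.7,"x":0,"y":0,"z":0,"spin":0},{"gripper":0.5,"x":0,"y":0,"z":0,"spin":0},{"gripper":0.2,"x":0,"y":0,"z":0,"spin":0},{"gripper":0,"x":0,"y":0,"z":0,"spin":0},{"gripper":0,"x":0,"y":0,"z":0,"spin":0}]'

```text
time: 22.35
eef_pos: [0.6411, -0.1315, 0.2833]
tcp_rot: [-0.073, 0.997, -0.0, -0.001]
contact_force: [0.0, 0.3, -0.4]
opening: 0.5
finger_force: 0.0
```

```bash
python3 -W ignore -c "
from h import *
np.set_printoptions(linewidth=200)
go(.642,-.1328,.2975,8.2);print(get_state()['contact_force'])
A=np.mean([read_camera('side')['color'].astype(float) for i in range(8)],0);np.save('A11.npy',A)
for n,a in(('now',A),):
    print(n,'blue',soft(a,'blue',(331,193,345,216)),'red rider',soft(a,'red',(344,200,349,218)),'blue ptr',soft(a,'blue',(343,198,345,216)),'red ptr',soft(a,'red',(342,200,344,216)))
a=A.astype(int)[206:216,335:350];print(np.clip(a[...,2]-a[...,0],0,None));print(np.clip(a[...,0]-a[...,2],0,None)[:,7:])
cv2.imwrite('pics/s11.png',cv2.resize(A[140:260,270:370].astype(np.uint8),None,fx=5,fy=5,interpolation=cv2.INTER_CUBIC)[:,:,::-1])
"
```

```text
t 22.35 pos [ 0.6411 -0.1315  0.2833] yaw 8.35 -> spin 0.15 shift [ -0.7  -1.4 -14.2] tilt [-0.001 -0.001 -1.   ]
[ 0.01562348  0.28905406 -0.38033218]
now blue (array([337.6 , 206.71]), 7518) red rider (array([345.27, 211.28]), 1112) blue ptr (array([343., 210.]), 37) red ptr (array([nan, nan]), 0)
[[ 94  99 105 107 110 108 104  61   0   0   0   1   0   0   4]
 [ 60  96 109 106 108 104 102  49   0   0   0   0   0   1   3]
 [ 54  96 107 107 106 106  95  42   0   0   0   1   0   1   4]
 [ 79  95 106 106 106 106  95  63   4   0   0   0   0   1   3]
 [ 96  96 107 107 105 105 101  97  47   0   0   0   0   1   3]
 [ 51  98 108 105 106 104  62  19   9   0   0   0   0   1   3]
 [  2  36  89  68  82  72  15   0   0   0   0   0   0   1   3]
 [  0   3  23  18  21   2   0   0   0   0   0   0   0   2   4]
 [  0   0   0   0   2   2   0   0   0   0   0   0   0   2   4]
 [  0   0   0   0   0   0   0   0   0   0   0   1   0   3   4]]
[[  0   1   1   2   0   0   0   0]
 [  0   0   1   1   0   0   0   0]
 [  0   9   0   0   0   1   0   0]
 [  0   0  22  52  14   0   0   0]
 [  0   0  72 126  83  22   0   0]
 [  0   0 105 114 108  47   0   0]
 [  0   2  64  98 105  44   0   0]
 [  0   1  18  70  83  16   0   0]
 [  1   0   1  35  28   0   0   0]
 [  0   0   1   0   0   1   0   0]]
```

step_arm --commands '[{"gripper":0,"x":0,"y":0,"z":-10,"spin":0},{"gripper":0,"x":0,"y":0,"z":-25,"spin":0},{"gripper":0,"x":0,"y":0,"z":-30,"spin":0},{"gripper":0,"x":0,"y":0,"z":-25,"spin":0},{"gripper":0,"x":0,"y":20,"z":0,"spin":0},{"gripper":0,"x":0,"y":35,"z":0,"spin":0},{"gripper":0,"x":0,"y":40,"z":0,"spin":0},{"gripper":0,"x":0,"y":40,"z":0,"spin":0},{"gripper":0,"x":0,"y":40,"z":0,"spin":0},{"gripper":0,"x":0,"y":25,"z":0,"spin":0}]'

```text
time: 23.75
eef_pos: [0.6111, 0.0705, 0.3728]
tcp_rot: [-0.074, 0.997, 0.001, -0.001]
contact_force: [0.1, -0.3, -0.2]
opening: 0.5
finger_force: 0.0
```

```bash
python3 -W ignore -c "
from h import *
np.set_printoptions(linewidth=200,suppress=True)
for i in range(3): read_camera('top')
def red(c): 
    a=c['color'].astype(int);return (a[...,0]-a[...,2]>60)&(a[...,0]-a[...,1]>60)
def rep(n,c):
    p=cloud(c);m=red(c);m[:155]=0;m[172:]=0;m[:,:328]=0;m[:,345:]=0
    print(n,'knob z sorted',np.sort(p[m][:,2])[::4].round(4), 'coltop z',np.median(p[168:182,312:330][(p[168:182,312:330,2]>.19)&(p[168:182,312:330,2]<.215)][:,2]).round(4))
    m2=cv2.erode(m.astype(np.uint8),np.ones((3,3)))>0
    print('  core',m2.sum(),p[m2][:,2].mean().round(4),p[m2][:,2].std().round(4),np.argwhere(m2).mean(0))
T0=dict(np.load('top1.npz'));rep('T0',T0)
cs=[read_camera('top') for i in range(8)]
T1=dict(cs[0]);T1['z_map']=np.mean([c['z_map'] for c in cs],0);rep('T1',T1)
np.savez('top12.npz',**T1)
S=[read_camera('side') for i in range(8)];A=np.mean([c['color'].astype(float) for c in S],0)
S1=dict(S[0]);S1['z_map']=np.mean([c['z_map'] for c in S],0);S1['color']=A;np.savez('side12.npz',**S1)
S0=dict(np.load('side1.npz'))
for n,k in(('S0',S0),('S1',S1)):
    a=k['color'].astype(float);print(n,'knob soft',soft(a,'red',(346,148,364,182)),'rider',soft(a,'red',(344,200,349,218)))
    a=a.astype(int);print('knob column profile',(a[150:178,352:357,0]-a[150:178,352:357,2]).mean(1).round(0))
print(get_state()['eef_pos'],get_state()['time'])
"
```

```text
T0 knob z sorted [0.0006 0.2959 0.302  0.3099 0.3112 0.3143 0.3149 0.3155 0.316  0.3162 0.3163 0.3166 0.317  0.3172 0.3178 0.3193 0.3195 0.3201] coltop z 0.2015
  core 37 0.3168 0.0023 [165.32432432 337.64864865]
T1 knob z sorted [0.2014 0.2777 0.2843 0.2941 0.2957 0.2971 0.2981 0.2986 0.2988 0.2989 0.299  0.2992 0.2995 0.2996 0.2997 0.3    0.3005 0.4165] coltop z 0.2017
  core 35 0.3055 0.0274 [166.82857143 337.34285714]
S0 knob soft (array([354.48, 160.57]), 11980) rider (array([345.36, 205.82]), 1267)
knob column profile [ -2.  -1.  -3.  -3.  69. 144. 158. 154. 144. 130. 114. 112. 111. 111. 109. 112. 112. 107.  46.   0.  -1.  -1.  -2.  -0.  -0.  -1.  -0.  -1.]
S1 knob soft (array([354.26, 166.8 ]), 12388) rider (array([345.27, 211.19]), 1211)
knob column profile [ -2.  -1.  -1.  -3.  -3.  -3.  -0.   2.   1.  -0.  17. 140. 161. 160. 152. 138. 124. 116. 115. 115. 115. 115. 115. 113.  63.   7.  -1.  -1.]
[0.61251361 0.06692064 0.37343659] 24.7
```

```bash
python3 -W ignore -c "
from h import *
S=dict(np.load('side12.npz'));T0=dict(np.load('top1.npz'));T1=dict(np.load('top12.npz'))
for c in(T0,T1):
    p=cloud(c);a=c['color'].astype(int);m=(a[...,2]-a[...,0]>70);m[:178]=0;m[195:]=0;m[:,:315]=0;m[:,336:]=0
    print('blue top z',m.sum(),np.sort(p[m][:,2])[-25:-3:3].round(4))
cv2.imwrite('pics/s12.png',cv2.resize(S['color'][140:270,250:440].astype(np.uint8),None,fx=4,fy=4,interpolation=cv2.INTER_CUBIC)[:,:,::-1])
"
```

```text
blue top z 72 [0.1862 0.1865 0.1872 0.1875 0.188  0.1882 0.1887 0.189 ]
blue top z 70 [0.1684 0.1684 0.1686 0.1686 0.1687 0.1688 0.1689 0.1696]
```

View pics/s12.png

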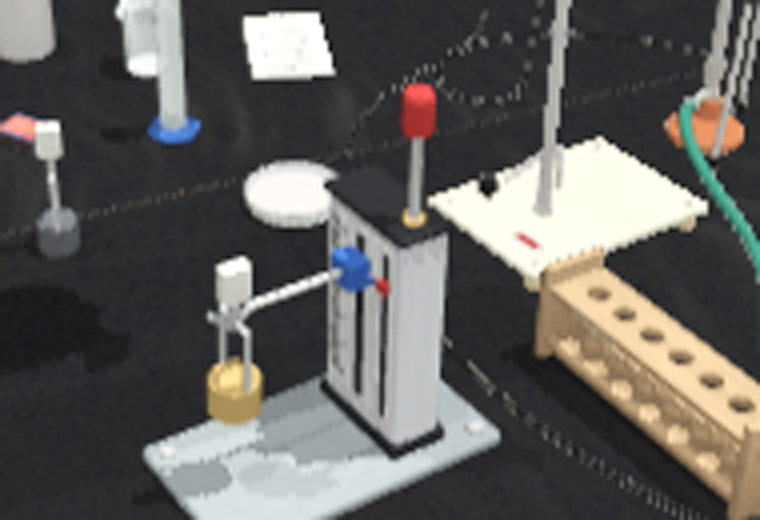

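The picture shows the brass weight hanging in the hook's V at (232,320), the blue block at (352,270) with its pointer meeting the red one near (378,285), and the arm clear. The steel weight at (58,232) has not moved.

```bash
python3 -c "
from plant import *
print(sign_off())"
```

```text
the job is handed in; nothing more can be done
None
```

The brass weight hangs on the hook and was let go near its settled height. The red pointer is set level with the blue one, both about 156.5 mm above the bench, matched to within about 1 mm, and I handed the job in at about 25 s with the gripper clear of everything.

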